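# Close the vents of the cooled soup tubs

### The job

The three round soup tubs have cooled and need their lid vents closed: with a light touch of the fingertips, press the white vent button in the middle of the lid all the way down, on the small tub first, then the medium one, then the large one. Leave the square tub's vent open, and do not grip, lift or shove any tub or disturb the jar, bottle and spoon beside them.

Things in the scene. Friction and masses are not known exactly. Their poses are not given: they have to be found in the camera images.
- tub_small: The small round black food tub: lid 90 mm across, lid surface 55 mm above the bench. Flat grey lid with a thin disc (60 mm across, 2 mm proud) in its middle; on that a white round vent button, 24 mm across, top 18 mm above the lid surface when open, 8 mm when closed. Origin: centre of the underside; z up. Stands loose on the bench.
- tub_medium: The medium round black food tub: lid 118 mm across, lid surface 68 mm above the bench. Flat grey lid with a thin disc (60 mm across, 2 mm proud) in its middle; on that a white round vent button, 24 mm across, top 18 mm above the lid surface when open, 8 mm when closed. Origin: centre of the underside; z up. Stands loose on the bench.
- tub_large: The large round black food tub: lid 146 mm across, lid surface 80 mm above the bench. Flat grey lid with a thin disc (60 mm across, 2 mm proud) in its middle; on that a white round vent button, 24 mm across, top 18 mm above the lid surface when open, 8 mm when closed. Origin: centre of the underside; z up. Stands loose on the bench.
- tub_square: The only square black food tub: lid 100 x 100 mm, lid surface 62 mm above the bench. Flat grey lid with a thin disc (60 mm across, 2 mm proud) in its middle; on that a white round vent button, 24 mm across, top 18 mm above the lid surface when open, 8 mm when closed. Origin: centre of the underside; z up. Stands loose on the bench. Its vent is to stay open.
- vent_small_top (a point): Centre of the top face of the white vent button of the small tub; it moves down with the button.
- vent_small (a joint): How far the small tub's vent button is pushed down, in m: 0 = open, 0.010 = fully closed. Starts 0 to 1.5 mm down. Goes straight down against about 4 N of friction and stays where it is left. At its stop the lid disc gives about 1 mm per 2.5 N above 5 N, up to 6 mm (not counted in this value); over 25 N would damage the lid.
- vent_medium_top (a point): Centre of the top face of the white vent button of the medium tub; it moves down with the button.
- vent_medium (a joint): How far the medium tub's vent button is pushed down, in m: 0 = open, 0.010 = fully closed. Starts 0 to 1.5 mm down. Goes straight down against about 4 N of friction and stays where it is left. At its stop the lid disc gives about 1 mm per 2.5 N above 5 N, up to 6 mm (not counted in this value); over 25 N would damage the lid.
- vent_large_top (a point): Centre of the top face of the white vent button of the large tub; it moves down with the button.
- vent_large (a joint): How far the large tub's vent button is pushed down, in m: 0 = open, 0.010 = fully closed. Starts 0 to 1.5 mm down. Goes straight down against about 4 N of friction and stays where it is left. At its stop the lid disc gives about 1 mm per 2.5 N above 5 N, up to 6 mm (not counted in this value); over 25 N would damage the lid.
- vent_square_top (a point): Centre of the top face of the white vent button of the square tub; it moves down with the button.
- vent_square (a joint): How far the square tub's vent button is pushed down, in m: 0 = open, 0.010 = fully closed. Starts 0 to 1.5 mm down. Goes straight down against about 4 N of friction and stays where it is left. At its stop the lid disc gives about 1 mm per 2.5 N above 5 N, up to 6 mm (not counted in this value); over 25 N would damage the lid.
- spice_jar: Bystander: upright amber spice jar, 54 mm across, 85 mm tall, loose. Origin: centre of its underside.
- sauce_bottle: Bystander: upright red sauce bottle with a white cap, 54 mm across, 140 mm tall, loose. Origin: centre of its underside.
- spoon: Bystander: steel spoon 170 mm long, lying roughly along y at the right of the work area, loose. Origin: on its underside at about the middle of its length.
Things that resemble listed ones, but are neither listed nor needed, are in the scene too. Leave any green or yellow look-alike of the tub_small alone.

How it is judged:
On the way, in this order (a step that is already met when the one before it is completed fails the run):
1. the vent of the small tub is pressed closed (at least 7.5 of 10 mm) (value of joint vent_small above 0.0075 m), for 0.1 s.
2. the vent of the medium tub is pressed closed (at least 7.5 of 10 mm) (value of joint vent_medium above 0.0075 m), for 0.1 s.
3. the vent of the large tub is pressed closed (at least 7.5 of 10 mm) (value of joint vent_large above 0.0075 m), for 0.1 s.
At the end, for the whole second after the job is handed in: The vents of the small, medium and large round tubs are down by at least 7.5 of their 10 mm, the square tub's vent by less than 4 mm; all four tubs stand upright (within 0.05 rad) and at rest on the bench within 25 mm of where they started, and the jar, bottle and spoon within 20 mm (value of joint each of vent_small, vent_medium, vent_large above 0.0075 m and value of joint vent_square below 0.004 m and distance of each of tub_small, tub_medium, tub_large, tub_square from where it was at the start of the episode below 0.025 m and height (world z) of each of tub_small, tub_medium, tub_large, tub_square below 0.005 m and angle between each of tub_small, tub_medium, tub_large, tub_square's own z axis and vertical below 0.05 rad and linear speed of each of tub_small, tub_medium, tub_large, tub_square below 0.02 m/s and distance of each of spice_jar, sauce_bottle, spoon from where it was at the start of the episode below 0.02 m); the robot touches nothing.
It fails at once if a vent is pushed down before the one ahead of it in the order is closed ((value of joint vent_medium above 0.004 m and value of joint vent_small below 0.007 m) or (value of joint vent_large above 0.004 m and value of joint vent_medium below 0.007 m)).
It fails at once if the square tub's vent is pushed down (value of joint vent_square above 0.004 m).
It fails at once if a tub is lifted, tipped, or shoved more than 25 mm ((height (world z) of any of tub_small, tub_medium, tub_large, tub_square above 0.01 m or angle between any of tub_small, tub_medium, tub_large, tub_square's own z axis and vertical above 0.15 rad) or distance of any of tub_small, tub_medium, tub_large, tub_square from where it was at the start of the episode above 0.025 m).
It fails at once if a tub or its vent is pressed harder than 25 N (contact force between any of the fingers, the arm and tub_small above 25 N or contact force between any of the fingers, the arm and tub_medium above 25 N or contact force between any of the fingers, the arm and tub_large above 25 N or contact force between any of the fingers, the arm and tub_square above 25 N).
It fails at once if the jar, the bottle or the spoon is moved more than 20 mm or tipped over (distance of any of spice_jar, sauce_bottle, spoon from where it was at the start of the episode above 0.02 m or angle between any of spice_jar, sauce_bottle's own z axis and vertical above 0.3 rad).
It also fails if it takes over 51 s, if anything falls off the work surface, if the arm or the gripper's body presses on something with over 40 N, if the wrist force passes 120 N, or if a joint passes its speed limit or range.

### The arm

A 7-joint arm with a two-finger parallel gripper is mounted at the origin on the work surface. World frame = base frame: x ahead of the robot, y to its left, z up, the work surface at z = 0. Lengths are in m, angles in rad, forces in N, time in s.
With the tool pointing down it reaches from about 0.4 to 0.85 m from the base axis. Payload 10.4 kg.
Tool frame: the origin (TCP) lies at the very end of the fingers, on their centre line; the grasp point (between the pads) lies 19 mm behind it; z points along the fingers, y is the line along which they close (so a half turn about z gives the same grasp; the last joint's range is limited). The gripper opens to 87 mm and grips with 3 to 60 N. Pads are 19 mm wide; open, the fingers measure 117 mm over their backs; the gripper's body (75 mm by 190 mm) begins 51 mm behind the grasp point.
Start: joints at [-1.288, 0.332, -0.065, 1.46, 0.022, 1.35, -0.088], TCP at [0.188, 0.596, 0.185] pointing down, gripper open.
Joint ranges: [-2.6, 2.6], [-0.5, 2.12], [-1.47, 1.34], [0.16, 2.42], [-1.27, 4.41], [0.06, 2.06], [-2.6, 2.6]. Speed limits (rad/s): [2.22, 2.22, 2.79, 2.79, 3.14, 3.14, 3.14].

### API

Orientations are given as a unit quaternion [x, y, z, w].
In Python, from bench import status, camera, order gives the robot as it stands.
- The arm moves only by the tool jog_arm, never from a script. Its argument "plan" is a list of rows, each a list of 7 numbers: the turn, a rotation vector about the tool's x, y, z in rad, then the shift along the tool's x, y, z in mm, then the opening, from -1 (shut) to 1 (fully open). A call has 1 to 12 rows; each row is the pose to reach, as a shift and turn from the pose commanded when the call began, along the tool's axes at that moment; what a row does not reach only later rows make up. A row lasts 1/10 s, in which the tool goes at most 50 mm and 8.59 degrees, less where a joint would pass 70% of its speed; a pose out of reach is approached as far as the arm can. A call with a gripper value outside its range is refused whole. The fingers move at their own pace and stop on an object; "squeeze" is the grip in N (left out, the last holds). Time passes only in rows, so rows that repeat a pose let the fingers close. It gives the time, the measured TCP pose, the force, the opening and the grip force at its end, in the units of the state.
- status.read_state(): the state, without advancing time (a new reading comes with each control period).
- camera(name): name is "side" or "top"; returns a dict with "image" (480x640x3 uint8, red, green, blue), "z_map" (480x640 float32, m along the optical axis (not along the pixel's ray), 0 where there is no reading), "fx", "fy", "cx", "cy" (pixels), "k1" (the pictures are not rectified: a ray, as slopes to the right and down, at radius r is drawn at 1 + k1 r^2 times it, then the intrinsics apply), "world_from_camera" (4x4, takes a point from camera to world coordinates). Camera axes: x right, y down, z forward; pixel columns grow to the right and rows downward; lengths in m; the calibration is good to about 2 mm. A picture is of the moment at which its call begins.
- order.close_job(): hands the job in; it is judged then, once.
The state is a dict: "time": time; "joint_positions": joint angles; "joint_vel": joint speeds; "joint_torque": joint torques, N m; "ee_pos": TCP position; "eef_rot": TCP orientation; "ft_force": force on the tool from outside, world axes, zero at the start; "torque": the same for the moment, N m; "width": finger opening in m; "grip_force": force on a finger pad.
Only numpy, scipy, OpenCV 4.12 (cv2) and the standard library are available. Lean on these libraries where they do the work, as an engineer would, in place of code of your own. Each camera call takes 0.05 s, during which the arm holds its last target. There are 200 camera calls.

## Working session

There is one attempt and no reset: what is moved stays moved. The work goes in short steps, Python scripts to look and compute and a tool call to move; the robot and the scene stay as the last step left them, time stands still between calls to the robot, and variables do not carry over. Pictures are saved under pics/ and viewed, at most 10 in all, crops included, and the job is handed in when it is done.

Besides the shell and the picture viewer there is one more tool, called after "Request:" as a command line: name --pt "numbers of a row" for each row, then --argument value for the rest. jog_arm: Moves the arm, as the interface text tells. Its arguments: {"type":"object","properties":{"plan":{"type":"array"},"squeeze":{"type":"number"}},"required":["plan"]}

```bash
mkdir -p pics; cat > h.py <<'E'
import numpy as np, cv2, pickle
from bench import status, camera, order
def grab(name,tag):
    c=camera(name); cv2.imwrite(f'pics/{tag}.png',cv2.cvtColor(c['image'],cv2.COLOR_RGB2BGR)); pickle.dump(c,open(f'{tag}.pkl','wb')); return c
def slopes(c,uv):
    K=np.array([[c['fx'],0,c['cx']],[0,c['fy'],c['cy']],[0,0,1]])
    return cv2.undistortPoints(np.array(uv,float).reshape(-1,1,2),K,np.array([c['k1'],0,0,0.])).reshape(-1,2)
def ray(c,uv):
    T=np.array(c['world_from_camera']); s=slopes(c,uv); d=np.c_[s,np.ones(len(s))]@T[:3,:3].T
    return T[:3,3],d
def onplane(c,uv,z):
    o,d=ray(c,uv); return o+d*((z-o[2])/d[:,2])[:,None]
def bydepth(c,uv):
    o,d=ray(c,uv); uv=np.array(uv).reshape(-1,2).round().astype(int); return o+d*c['z_map'][uv[:,1],uv[:,0]][:,None]
def tri(c1,p1,c2,p2):
    o1,d1=ray(c1,p1);o2,d2=ray(c2,p2);out=[]
    for a,b in zip(d1,d2):
        t=np.linalg.lstsq(np.c_[a,-b],o2-o1,rcond=None)[0]; P=o1+a*t[0];Q=o2+b*t[1]; out.append(np.r_[(P+Q)/2,np.linalg.norm(P-Q)])
    return np.array(out)
E
python3 - <<'E'
from h import *
for n in('top','side'):
    c=grab(n,n+'0'); print(n,c['fx'],c['k1'],np.round(c['world_from_camera'],3).tolist())
s=status.read_state(); print(s)
E
```

```text
top 543.7143820804263 -0.11986131201258163 [[0.025, -0.987, 0.161, 0.439], [-1.0, -0.024, 0.004, -0.007], [-0.0, -0.161, -0.987, 1.248], [0.0, 0.0, 0.0, 1.0]]
side 501.8358628716105 -0.040956588159043524 [[0.712, -0.411, 0.569, 0.039], [-0.702, -0.399, 0.59, -0.598], [-0.016, -0.819, -0.573, 0.685], [0.0, 0.0, 0.0, 1.0]]
{'time': 0.1, 'joint_positions': array([-1.28757574,  0.33280687, -0.0647082 ,  1.4608417 ,  0.02157584,
        1.34990677, -0.0885305 ]), 'joint_vel': array([-2.43679873e-03, -2.28348140e-03, -1.05786616e-03, -3.15779088e-03,
       -1.37364985e-06, -2.24463202e-04,  2.45402164e-04]), 'joint_torque': array([ 1.92630694e-03, -6.24535203e+01,  2.50579632e-02, -3.90722966e+01,
       -6.13905885e-02,  3.65349976e-02,  7.49778019e-05]), 'ee_pos': array([0.18804632, 0.59562956, 0.18424214]), 'eef_rot': array([ 1.52319612e-01,  9.88331085e-01, -6.29031989e-04, -8.12769601e-05]), 'ft_force': array([0.0216366 , 0.67799925, 0.17181739]), 'torque': array([ 0.05706543,  0.00871266, -0.0116801 ]), 'grip_force': 0.0, 'width': 0.08716676482169834}
```

View pics/top0.png

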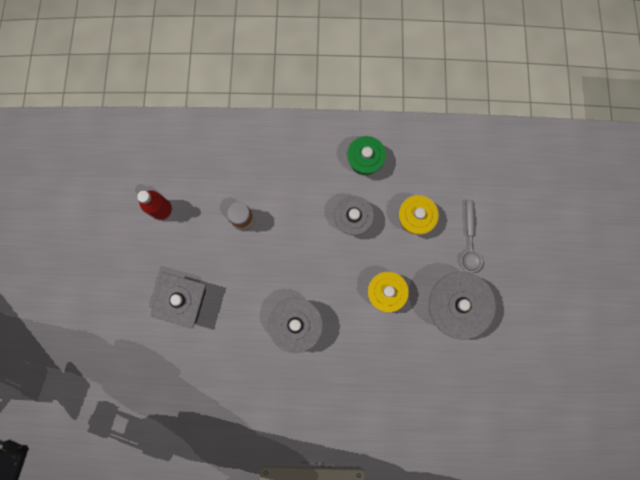

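View pics/side0.png

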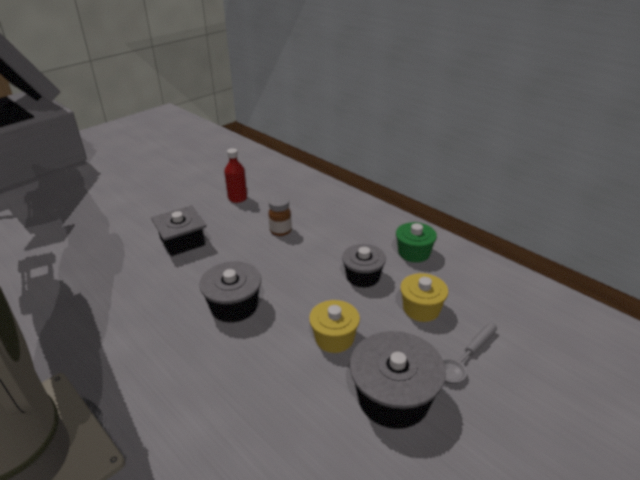

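The top picture shows the grey round tubs: small at (354,214), medium at (295,325) and large at (464,305), with the square one at (177,300). The look-alikes are green at (367,153) and yellow at (420,213) and (389,292). In the side picture small is at (364,253), medium (230,275), large (398,360) and square (178,216). tub_small is the grey-lidded one, because the others of that size are coloured.

```bash
cat > m.py <<'E'
from h import *
import sys
seeds={'small':((354,214),(364,253)),'medium':((295,325),(230,275)),'large':((464,305),(398,360)),'square':((177,300),(178,216))}
zl={'small':.055,'medium':.068,'large':.080,'square':.062}
def blob(c,s,r=13):
    im=c['image'].astype(int); m=((im.min(2)>150)).astype(np.uint8); k=np.zeros_like(m); cv2.circle(k,s,r,1,-1); m&=k
    n,l,st,ce=cv2.connectedComponentsWithStats(m); i=1+np.argmax(st[1:,4]); return ce[i],st[i]
if __name__=='__main__':
    t,s=[pickle.load(open(f'{n}0.pkl','rb')) for n in('top','side')]
    for k,(a,b) in seeds.items():
        pa,sa=blob(t,a); pb,sb=blob(s,b); print(k,pa.round(1),sa[2:],pb.round(1),sb[2:])
        print('  tri',tri(t,[pa],s,[pb]).round(4),'plane top',onplane(t,[pa],zl[k]+.016).round(4),'side',onplane(s,[pb],zl[k]+.014).round(4),'dep',bydepth(t,[pa]).round(4))
    g=lambda c,x,y,w,h:cv2.resize(cv2.cvtColor(c['image'],cv2.COLOR_RGB2BGR)[y:y+h,x:x+w],(400,400),interpolation=cv2.INTER_CUBIC)
    cv2.imwrite('pics/crop.png',np.hstack([g(t,300,120,150,150),g(s,310,200,150,150)]))
E
python3 m.py
```

```text
small [353.9 213.5] [10 10 76] [363.6 249.7] [ 8  4 27]
  tri [[ 0.6758 -0.0784  0.0731  0.0008]] plane top [[ 0.6759 -0.0782  0.071 ]] side [[ 0.6804 -0.0751  0.069 ]] dep [[ 0.6765 -0.0784  0.068 ]]
medium [294.5 324.8] [10 10 82] [228.6 272.7] [10  6 43]
  tri [[4.302e-01 4.460e-02 8.630e-02 1.000e-04]] plane top [[0.4301 0.0447 0.084 ]] side [[0.433  0.0491 0.082 ]] dep [[0.4301 0.0447 0.0844]]
large [464.3 304.6] [10 10 81] [397.6 357.2] [13  9 93]
  tri [[ 0.48   -0.3144  0.0983  0.0008]] plane top [[ 0.4798 -0.3147  0.096 ]] side [[ 0.4836 -0.3126  0.094 ]] dep [[ 0.4798 -0.3149  0.0954]]
square [175.  299.5] [ 9 10 78] [175.9 213.9] [ 7  3 18]
  tri [[0.4756 0.3045 0.0812 0.001 ]] plane top [[0.4762 0.3051 0.078 ]] side [[0.479  0.3126 0.076 ]] dep [[0.4762 0.3052 0.0777]]
```

View pics/crop.png

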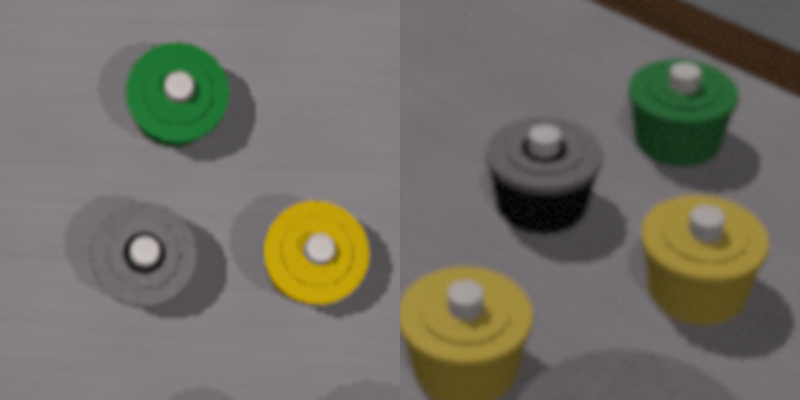

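The crop shows the grey-lidded small tub with a white button, top pixel (354,214), next to the green and yellow look-alikes. It matches the description. The measured button heights of 73, 86 and 98 mm agree with the text.

```bash
cat > go.py <<'E'
from h import *; import sys
from scipy.spatial.transform import Rotation as R
s=status.read_state(); t=np.array([float(v) for v in sys.argv[1:4]])
print('shift mm',(R.from_quat(s['eef_rot']).inv().apply(t-s['ee_pos'])*1000).round(1),'pos',s['ee_pos'].round(4),'f',s['ft_force'].round(2),'t',s['time'],'w',s['width'], s['joint_positions'].round(2))
E
python3 go.py .676 -.0782 .150
```

```text
shift mm [-668.2 -495.6   34.9] pos [0.188  0.5956 0.1842] f [0.02 0.68 0.17] t 0.1 w 0.08716676482169834 [-1.29  0.33 -0.06  1.46  0.02  1.35 -0.09]
```

Request:
jog_arm --pt "0 0 0 -334 -248 0 -1" --pt "0 0 0 -334 -248 0 -1" --pt "0 0 0 -334 -248 0 -1" --pt "0 0 0 -334 -248 0 -1" --pt "0 0 0 -334 -248 0 -1" --pt "0 0 0 -334 -248 0 -1" --pt "0 0 0 -334 -248 0 -1" --pt "0 0 0 -334 -248 0 -1" --pt "0 0 0 -334 -248 0 -1" --pt "0 0 0 -334 -248 0 -1" --pt "0 0 0 -334 -248 0 -1" --pt "0 0 0 -334 -248 0 -1" --squeeze 5

```text
time: 1.3
ee_pos: [0.431, 0.2603, 0.1847]
eef_rot: [0.151, 0.989, 0.0, -0.0]
ft_force: [-0.2, 0.0, 0.4]
width: 0.0029
grip_force: 0.0
```

Request:
jog_arm --pt "0 0 0 -334 -248 0 -1" --pt "0 0 0 -334 -248 0 -1" --pt "0 0 0 -334 -248 0 -1" --pt "0 0 0 -334 -248 0 -1" --pt "0 0 0 -334 -248 0 -1" --pt "0 0 0 -334 -248 0 -1" --pt "0 0 0 -334 -248 0 -1" --pt "0 0 0 -334 -248 0 -1" --pt "0 0 0 -334 -248 0 -1" --pt "0 0 0 -334 -248 20 -1" --pt "0 0 0 -334 -248 35 -1" --pt "0 0 0 -334 -248 35 -1"

```text
time: 2.5
ee_pos: [0.6743, -0.0758, 0.1468]
eef_rot: [0.151, 0.989, 0.0, -0.002]
ft_force: [-0.8, 1.3, 0.0]
width: 0.0007
grip_force: 0.0
```

```bash
python3 go.py .676 -.0782 .085
```

```text
shift mm [-2.6 -1.8 61.8] pos [ 0.6743 -0.0758  0.1468] f [-0.77  1.31  0.04] t 2.5 w 0.0007264210987867612 [-0.29  0.5   0.48  1.37 -0.23  1.33  1.47]
```

Request:
jog_arm --pt "0 0 0 0 0 30 -1" --pt "0 0 0 0 0 55 -1" --pt "0 0 0 0 0 55 -1" --pt "0 0 0 0 0 55 -1"

```text
time: 2.9
ee_pos: [0.676, -0.077, 0.0959]
eef_rot: [0.152, 0.988, 0.0, 0.0]
ft_force: [0.7, -0.1, 1.0]
width: 0.0004
grip_force: 0.0
```

```bash
python3 go.py .676 -.0782 .063; python3 - <<'E'
from h import *
for n in('top','side'):grab(n,n+'1')
t,s=[cv2.imread(f'pics/{n}1.png') for n in('top','side')]
g=lambda i,x,y:cv2.resize(i[y:y+120,x:x+120],(400,400),interpolation=cv2.INTER_CUBIC)
cv2.imwrite('pics/c1.png',np.hstack([g(t,294,154),g(s,304,170)]))
E
```

```text
shift mm [-0.3 -1.1 32.9] pos [ 0.676  -0.077   0.0959] f [ 0.71 -0.11  0.99] t 2.9 w 0.00039967777561083476 [-0.28  0.54  0.47  1.43 -0.25  1.23  1.48]
```

View pics/c1.png

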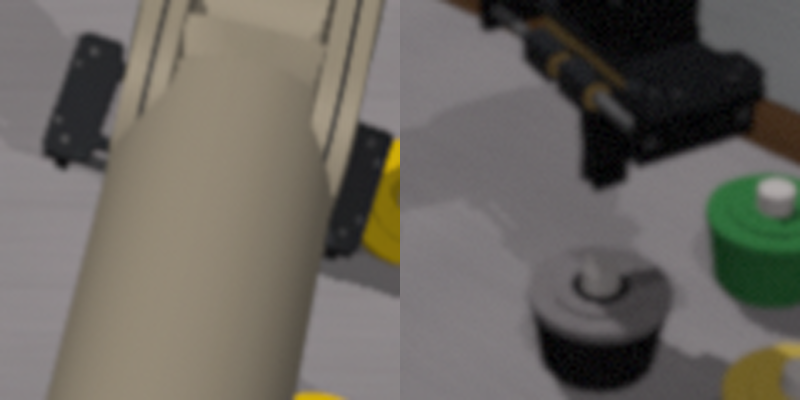

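The crop shows the shut fingertips in the side view at about (366,224), roughly 25 mm above the small tub's button at (364,252), and well lined up.

Request:
jog_arm --pt "0 0 0 0 -1 15 -1" --pt "0 0 0 0 -1 21 -1" --pt "0 0 0 0 -1 24 -1" --pt "0 0 0 0 -1 26 -1" --pt "0 0 0 0 -1 28 -1" --pt "0 0 0 0 -1 28 -1"

```text
time: 3.6
ee_pos: [0.6755, -0.079, 0.0668]
eef_rot: [0.152, 0.988, 0.0, -0.0]
ft_force: [-0.3, -0.1, -0.6]
width: 0.0004
grip_force: 0.0
```

Request:
jog_arm --pt "0 0 0 0 0 1 -1" --pt "0 0 0 0 0 2 -1" --pt "0 0 0 0 0 2 -1"

```text
time: 3.9
ee_pos: [0.6755, -0.079, 0.0648]
eef_rot: [0.152, 0.988, 0.0, -0.0]
ft_force: [-1.3, -0.2, -0.2]
width: 0.0006
grip_force: 0.0
```

```bash
python3 - <<'E'
from h import *
s=status.read_state();print(s['ee_pos'],s['ft_force'])
grab('side','side2')
i=cv2.imread('pics/side2.png');cv2.imwrite('pics/c2.png',cv2.resize(i[200:300,304:424],(720,600),interpolation=cv2.INTER_CUBIC))
E
```

```text
[ 0.67551477 -0.07897901  0.06484558] [-1.34773738 -0.19688214 -0.20194464]
```

View pics/c2.png

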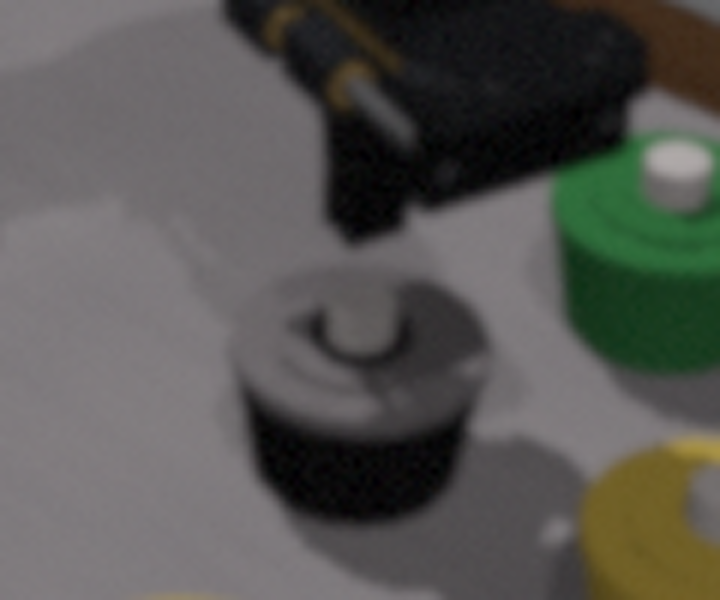

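The crop shows the fingertips ending at about (363,240), still visibly above or behind the button top at (363,249). I'll compare the reported TCP with what the camera sees.

```bash
python3 - <<'E'
from h import *
c=pickle.load(open('side2.pkl','rb'));T=np.array(c['world_from_camera'])
def proj(P):
    p=(np.array(P)-T[:3,3])@T[:3,:3]; s=p[:2]/p[2]; s*=1+c['k1']*(s@s); return s*[c['fx'],c['fy']]+[c['cx'],c['cy']],p[2]
for P in([.6755,-.079,.0648],[.676,-.0783,.0725]): print(proj(P))
for uv in [(360,225),(363,230),(365,233),(362,236),(363,238),(363,246),(363,249),(363,253),(368,270)]: print(uv,bydepth(c,[uv]).round(4), c['image'][uv[1],uv[0]])
E
```

```text
(array([363.42854498, 253.13706531]), np.float64(1.0237058628253608))
(array([363.47992072, 249.86485519]), np.float64(1.0199903074269079))
(360, 225) [[ 0.6687 -0.0724  0.1342]] [14 13 15]
(363, 230) [[ 0.6623 -0.0859  0.1319]] [11 12  9]
(365, 233) [[ 0.6696 -0.0853  0.1209]] [5 5 6]
(362, 236) [[ 0.664  -0.0826  0.1152]] [4 6 8]
(363, 238) [[ 0.6648 -0.0847  0.111 ]] [ 7  5 12]
(363, 246) [[ 0.7034 -0.0541  0.0554]] [92 89 90]
(363, 249) [[ 0.6756 -0.0772  0.0743]] [92 88 88]
(363, 253) [[ 0.6698 -0.0825  0.0701]] [97 93 93]
(368, 270) [[ 0.6489 -0.1144  0.0561]] [66 63 65]
```

```bash
cat > tip.py <<'E'
from h import *
import sys
def tip(c,xy,zmin,r=.03):
    v,u=np.mgrid[0:480,0:640]; uv=np.c_[u.ravel(),v.ravel()]; P=bydepth(c,uv); z=c['z_map'].ravel()
    dark=c['image'].reshape(-1,3).max(1)<45
    m=(z>0)&dark&(np.hypot(P[:,0]-xy[0],P[:,1]-xy[1])<r)&(P[:,2]>zmin)
    P=P[m];uv=uv[m]; o=np.argsort(P[:,2])
    return P[o],uv[o]
if __name__=='__main__':
    c=pickle.load(open(sys.argv[1]+'.pkl','rb')); P,uv=tip(c,(float(sys.argv[2]),float(sys.argv[3])),float(sys.argv[4]))
    print(len(P),np.c_[P,uv][:12].round(3)); print('pct z',np.percentile(P[:,2],[1,3,5,10]).round(4))
E
python3 tip.py side2 .6755 -.079 .076; python3 tip.py side1 .676 -.077 .08
```

```text
528 [[ 6.70e-01 -8.60e-02  1.06e-01  3.65e+02  2.39e+02]
 [ 6.70e-01 -7.00e-02  1.06e-01  3.59e+02  2.36e+02]
 [ 6.67e-01 -7.80e-02  1.07e-01  3.61e+02  2.38e+02]
 [ 6.68e-01 -8.50e-02  1.07e-01  3.64e+02  2.39e+02]
 [ 6.69e-01 -7.60e-02  1.07e-01  3.61e+02  2.37e+02]
 [ 6.67e-01 -7.50e-02  1.07e-01  3.60e+02  2.37e+02]
 [ 6.73e-01 -8.80e-02  1.08e-01  3.67e+02  2.38e+02]
 [ 6.77e-01 -8.70e-02  1.08e-01  3.68e+02  2.37e+02]
 [ 6.64e-01 -8.30e-02  1.08e-01  3.62e+02  2.39e+02]
 [ 6.74e-01 -9.00e-02  1.09e-01  3.68e+02  2.38e+02]
 [ 6.78e-01 -8.90e-02  1.09e-01  3.69e+02  2.37e+02]
 [ 6.68e-01 -7.40e-02  1.09e-01  3.60e+02  2.36e+02]]
pct z [0.1076 0.1098 0.1121 0.1175]
589 [[ 6.70e-01 -7.10e-02  1.37e-01  3.60e+02  2.23e+02]
 [ 6.73e-01 -6.90e-02  1.38e-01  3.60e+02  2.22e+02]
 [ 6.72e-01 -8.40e-02  1.38e-01  3.66e+02  2.25e+02]
 [ 6.69e-01 -8.20e-02  1.39e-01  3.64e+02  2.25e+02]
 [ 6.76e-01 -8.60e-02  1.39e-01  3.68e+02  2.24e+02]
 [ 6.66e-01 -7.70e-02  1.40e-01  3.61e+02  2.24e+02]
 [ 6.65e-01 -8.10e-02  1.40e-01  3.62e+02  2.25e+02]
 [ 6.68e-01 -8.60e-02  1.41e-01  3.65e+02  2.25e+02]
 [ 6.80e-01 -8.80e-02  1.41e-01  3.70e+02  2.23e+02]
 [ 6.69e-01 -8.20e-02  1.41e-01  3.64e+02  2.24e+02]
 [ 6.70e-01 -6.80e-02  1.41e-01  3.59e+02  2.21e+02]
 [ 6.67e-01 -7.60e-02  1.41e-01  3.61e+02  2.23e+02]]
pct z [0.1398 0.1419 0.1443 0.1501]
```

The fingertips really end about 41 mm above the reported TCP, in both pictures, and the zero force agrees with that. In xy they match the report. I'll allow for this and feel for contact.

Request:
jog_arm --pt "0 0 0 0 -0.5 15 -1" --pt "0 0 0 0 -0.5 25 -1" --pt "0 0 0 0 -0.5 28 -1" --pt "0 0 0 0 -0.5 28 -1"

```text
time: 4.35
ee_pos: [0.6747, -0.0794, 0.0358]
eef_rot: [0.152, 0.988, -0.0, -0.001]
ft_force: [0.3, 0.1, 0.9]
width: 0.0005
grip_force: 0.0
```

Request:
jog_arm --pt "0 0 0 0 0 1 -1" --pt "0 0 0 0 0 2 -1" --pt "0 0 0 0 0 3 -1" --pt "0 0 0 0 0 4 -1"

```text
time: 4.75
ee_pos: [0.6757, -0.0795, 0.0335]
eef_rot: [0.152, 0.988, 0.0, 0.0]
ft_force: [-1.7, 0.2, 4.3]
width: 0.0005
grip_force: 2.0
```

Request:
jog_arm --pt "0 0 0 0 0 1 -1" --pt "0 0 0 0 0 2 -1" --pt "0 0 0 0 0 3 -1" --pt "0 0 0 0 0 4 -1" --pt "0 0 0 0 0 4 -1"

```text
time: 5.25
ee_pos: [0.6756, -0.0795, 0.0289]
eef_rot: [0.152, 0.988, 0.0, 0.0]
ft_force: [-0.2, -0.1, 3.7]
width: 0.0005
grip_force: 1.2
```

Request:
jog_arm --pt "0 0 0 0 0 1 -1" --pt "0 0 0 0 0 2 -1" --pt "0 0 0 0 0 3 -1" --pt "0 0 0 0 0 3 -1"

```text
time: 5.65
ee_pos: [0.6756, -0.0795, 0.026]
eef_rot: [0.152, 0.988, 0.0, 0.0]
ft_force: [0.8, 0.2, 4.6]
width: 0.0006
grip_force: 2.4
```

Request:
jog_arm --pt "0 0 0 0 0 1 -1" --pt "0 0 0 0 0 2 -1" --pt "0 0 0 0 0 2 -1"

```text
time: 5.95
ee_pos: [0.6757, -0.0795, 0.0245]
eef_rot: [0.152, 0.988, 0.0, 0.0]
ft_force: [-0.2, 0.4, 9.5]
width: 0.0006
grip_force: 4.2
```

Request:
jog_arm --pt "0 0 0 0 0 1 -1" --pt "0 0 0 0 0 2 -1" --pt "0 0 0 0 0 2 -1"

```text
time: 6.25
ee_pos: [0.6757, -0.0796, 0.023]
eef_rot: [0.152, 0.988, 0.0, 0.0]
ft_force: [-2.6, -0.1, 12.4]
width: 0.0004
grip_force: 6.1
```

Force rose from 4 N to 12 N, so the small vent is at its stop. Lifting off and moving to the medium tub.

Request:
jog_arm --pt "0 0 0 0 0 -30 -1" --pt "0 0 0 0 0 -70 -1" --pt "0 0 0 0 0 -90 -1" --pt "0 0 0 0 0 -90 -1" --pt "0 0 0 0 0 -90 -1"

```text
time: 6.75
ee_pos: [0.6749, -0.0793, 0.1112]
eef_rot: [0.152, 0.988, 0.0, -0.001]
ft_force: [-0.2, 0.4, 0.0]
width: 0.0005
grip_force: 0.0
```

```bash
python3 go.py .430 .0445 .113
```

```text
shift mm [270.8  44.4  -1.5] pos [ 0.6749 -0.0793  0.1112] f [-0.25  0.42  0.04] t 6.75 w 0.0005391918854708386 [-0.28  0.53  0.48  1.42 -0.24  1.26  1.48]
```

Request:
jog_arm --pt "0 0 0 271 44 0 -1" --pt "0 0 0 271 44 0 -1" --pt "0 0 0 271 44 0 -1" --pt "0 0 0 271 44 0 -1" --pt "0 0 0 271 44 0 -1" --pt "0 0 0 271 44 0 -1" --pt "0 0 0 271 44 0 -1" --pt "0 0 0 271 44 0 -1" --pt "0 0 0 271 44 20 -1" --pt "0 0 0 271 44 35 -1" --pt "0 0 0 271 44 35 -1" --pt "0 0 0 271 44 35 -1"

```text
time: 7.95
ee_pos: [0.4304, 0.0434, 0.0767]
eef_rot: [0.153, 0.988, -0.001, -0.0]
ft_force: [0.2, 0.3, 0.8]
width: 0.0007
grip_force: 0.0
```

```bash
python3 go.py .430 .0445 .048; python3 - <<'E'
from h import *
from tip import tip
from m import blob
c=grab('side','side3'); P,uv=tip(c,(.430,.0445),.09); print(len(P),np.percentile(P[:,2],[1,3,5,10]).round(4),P[:60,:2].min(0),P[:60,:2].max(0))
i=cv2.imread('pics/side3.png');g=lambda x,y:cv2.resize(i[y:y+120,x:x+120],(400,400),interpolation=cv2.INTER_CUBIC)
cv2.imwrite('pics/c3.png',np.hstack([g(170,200),g(304,180)]))
E
```

```text
shift mm [ 0.7  1.  28.7] pos [0.4304 0.0434 0.0767] f [0.16 0.32 0.8 ] t 7.95 w 0.0007333269447355364 [-0.62 -0.01  0.41  2.09  0.01  1.06  1.06]
187 [0.1182 0.1187 0.1196 0.1226] [0.40140018 0.03125153] [0.43743495 0.06896596]
```

View pics/c3.png

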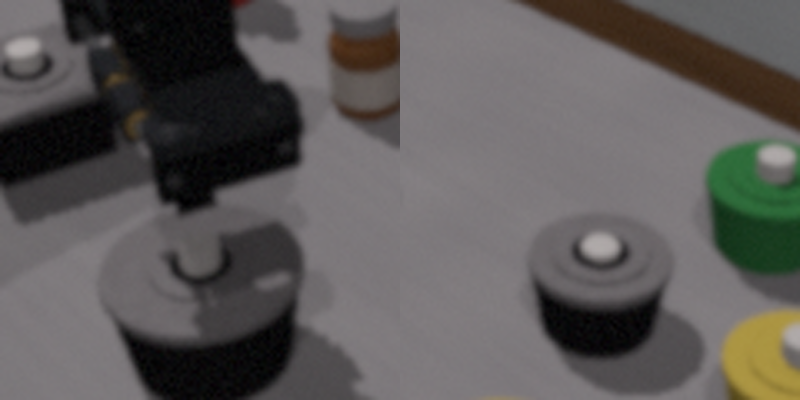

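The right crop shows the small tub's button now low in its lid, so that vent is closed. The left crop shows the fingertips directly above the medium button. Pressing it next.

Request:
jog_arm --pt "0 0 0 0.5 1 15 -1" --pt "0 0 0 0.5 1 23 -1" --pt "0 0 0 0.5 1 26 -1" --pt "0 0 0 0.5 1 28 -1" --pt "0 0 0 0.5 1 30 -1" --pt "0 0 0 0.5 1 30 -1"

```text
time: 8.6
ee_pos: [0.4303, 0.0452, 0.0472]
eef_rot: [0.152, 0.988, 0.0, 0.0]
ft_force: [0.1, 0.1, -0.1]
width: 0.0007
grip_force: 0.0
```

Request:
jog_arm --pt "0 0 0 0 0 1 -1" --pt "0 0 0 0 0 2 -1" --pt "0 0 0 0 0 3 -1" --pt "0 0 0 0 0 4 -1" --pt "0 0 0 0 0 4 -1"

```text
time: 9.1
ee_pos: [0.4303, 0.0452, 0.0429]
eef_rot: [0.152, 0.988, 0.0, 0.0]
ft_force: [1.3, -1.0, 1.2]
width: 0.0004
grip_force: 0.8
```

Request:
jog_arm --pt "0 0 0 0 0 1 -1" --pt "0 0 0 0 0 2 -1" --pt "0 0 0 0 0 3 -1" --pt "0 0 0 0 0 4 -1" --pt "0 0 0 0 0 4 -1"

```text
time: 9.6
ee_pos: [0.4302, 0.0452, 0.0389]
eef_rot: [0.152, 0.988, 0.0, 0.0]
ft_force: [0.9, 0.1, 2.3]
width: 0.0007
grip_force: 1.2
```

Request:
jog_arm --pt "0 0 0 0 0 1 -1" --pt "0 0 0 0 0 2 -1" --pt "0 0 0 0 0 2 -1"

```text
time: 9.9
ee_pos: [0.4302, 0.0452, 0.0372]
eef_rot: [0.152, 0.988, 0.0, 0.0]
ft_force: [-0.5, -1.6, 9.0]
width: 0.0003
grip_force: 4.4
```

Request:
jog_arm --pt "0 0 0 0 0 1 -1" --pt "0 0 0 0 0 1.5 -1" --pt "0 0 0 0 0 1.5 -1"

```text
time: 10.2
ee_pos: [0.4303, 0.0452, 0.0359]
eef_rot: [0.152, 0.988, 0.0, 0.0]
ft_force: [-1.4, -0.9, 12.1]
width: 0.0002
grip_force: 6.0
```

Request:
jog_arm --pt "0 0 0 0 0 -30 -1" --pt "0 0 0 0 0 -70 -1" --pt "0 0 0 0 0 -90 -1" --pt "0 0 0 0 0 -90 -1" --pt "0 0 0 0 0 -90 -1"

```text
time: 10.7
ee_pos: [0.4294, 0.0452, 0.1248]
eef_rot: [0.152, 0.988, 0.0, -0.0]
ft_force: [0.9, -0.1, 0.0]
width: -0.0
grip_force: 0.0
```

```bash
python3 go.py .480 -.3145 .127
```

```text
shift mm [-156.4 -327.9   -2.3] pos [0.4294 0.0452 0.1248] f [ 0.93 -0.06  0.03] t 10.7 w -2.801047413556303e-05 [-0.62 -0.07  0.4   2.04  0.03  1.17  1.03]
```

Request:
jog_arm --pt "0 0 0 -155.5 -328 0 -1" --pt "0 0 0 -155.5 -328 0 -1" --pt "0 0 0 -155.5 -328 0 -1" --pt "0 0 0 -155.5 -328 0 -1" --pt "0 0 0 -155.5 -328 0 -1" --pt "0 0 0 -155.5 -328 0 -1" --pt "0 0 0 -155.5 -328 0 -1" --pt "0 0 0 -155.5 -328 0 -1" --pt "0 0 0 -155.5 -328 0 -1" --pt "0 0 0 -155.5 -328 20 -1" --pt "0 0 0 -155.5 -328 35 -1" --pt "0 0 0 -155.5 -328 35 -1"

```text
time: 11.9
ee_pos: [0.4783, -0.3118, 0.0877]
eef_rot: [0.151, 0.988, 0.001, -0.002]
ft_force: [-0.6, 1.1, -0.1]
width: 0.0005
grip_force: 0.0
```

```bash
python3 go.py .480 -.3145 .060; python3 - <<'E'
from h import *
grab('side','side4')
i=cv2.imread('pics/side4.png');g=lambda x,y:cv2.resize(i[y:y+120,x:x+120],(400,400),interpolation=cv2.INTER_CUBIC)
cv2.imwrite('pics/c4.png',np.hstack([g(338,290),g(170,210)]))
E
```

```text
shift mm [-2.5 -2.1 27.7] pos [ 0.4783 -0.3118  0.0877] f [-0.6   1.05 -0.11] t 11.9 w 0.0005456459224559684 [-0.13  0.36  0.76  1.76 -0.27  1.14  1.98]
```

View pics/c4.png

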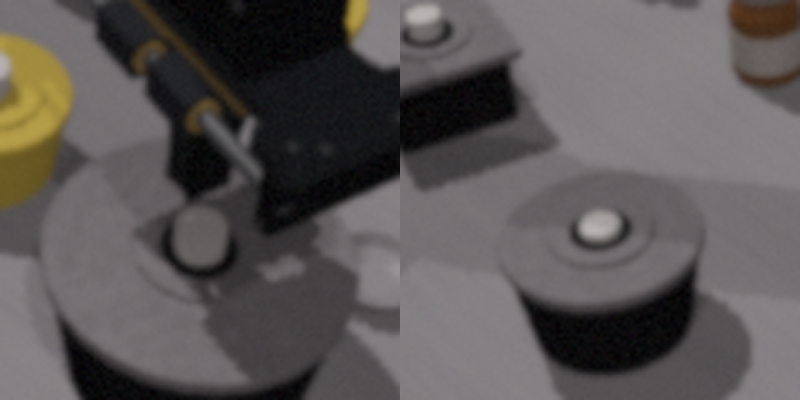

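The right crop shows the medium vent down. The left crop shows the fingertips above and slightly behind the large button, still settling. I'll settle and check.

Request:
jog_arm --pt "0 0 0 0 0 10 -1" --pt "0 0 0 0 0 18 -1" --pt "0 0 0 0 0 18 -1" --pt "0 0 0 0 0 18 -1"

```text
time: 12.35
ee_pos: [0.4795, -0.3144, 0.0724]
eef_rot: [0.152, 0.988, 0.0, -0.0]
ft_force: [-0.6, 0.3, -0.3]
width: 0.0003
grip_force: 0.0
```

```bash
python3 go.py .480 -.3145 .060
```

```text
shift mm [-0.5  0.1 12.4] pos [ 0.4795 -0.3144  0.0724] f [-0.57  0.26 -0.25] t 12.35 w 0.00030028742842099377 [-0.12  0.38  0.75  1.77 -0.29  1.11  2.  ]
```

Request:
jog_arm --pt "0 0 0 -0.5 0 7 -1" --pt "0 0 0 -0.5 0 10 -1" --pt "0 0 0 -0.5 0 12 -1" --pt "0 0 0 -0.5 0 14 -1" --pt "0 0 0 -0.5 0 16 -1" --pt "0 0 0 -0.5 0 16 -1"

```text
time: 12.95
ee_pos: [0.48, -0.3146, 0.0562]
eef_rot: [0.152, 0.988, 0.0, -0.0]
ft_force: [0.5, -0.0, 0.5]
width: 0.0006
grip_force: 0.0
```

Request:
jog_arm --pt "0 0 0 0 0 1 -1" --pt "0 0 0 0 0 2 -1" --pt "0 0 0 0 0 3 -1" --pt "0 0 0 0 0 4 -1" --pt "0 0 0 0 0 4 -1"

```text
time: 13.45
ee_pos: [0.4801, -0.3147, 0.0523]
eef_rot: [0.152, 0.988, -0.0, 0.0]
ft_force: [-0.9, 0.1, 1.7]
width: 0.0005
grip_force: 0.9
```

Request:
jog_arm --pt "0 0 0 0 0 1 -1" --pt "0 0 0 0 0 2 -1" --pt "0 0 0 0 0 3 -1" --pt "0 0 0 0 0 3 -1"

```text
time: 13.85
ee_pos: [0.4801, -0.3147, 0.0497]
eef_rot: [0.152, 0.988, 0.0, 0.0]
ft_force: [-2.0, 1.6, 8.3]
width: 0.0005
grip_force: 4.0
```

Request:
jog_arm --pt "0 0 0 0 0 1 -1" --pt "0 0 0 0 0 2 -1" --pt "0 0 0 0 0 2 -1"

```text
time: 14.15
ee_pos: [0.4802, -0.3147, 0.048]
eef_rot: [0.152, 0.988, 0.0, 0.0]
ft_force: [-3.0, 1.7, 11.9]
width: 0.0007
grip_force: 6.0
```

The large vent is at its stop at 12 N. I'll retreat up and toward the base side, then verify.

Request:
jog_arm --pt "0 0 0 0 0 -30 -1" --pt "0 0 0 0 0 -70 -1" --pt "0 0 0 0 0 -110 -1" --pt "0 0 0 0 0 -130 -1" --pt "0 0 0 0 0 -130 -1" --pt "0 0 0 0 0 -130 -1"

```text
time: 14.75
ee_pos: [0.48, -0.3143, 0.1768]
eef_rot: [0.152, 0.988, 0.0, -0.0]
ft_force: [0.4, 1.0, -0.6]
width: -0.0
grip_force: 0.0
```

```bash
python3 - <<'E'
from h import *
from m import *
s=grab('side','side5'); print(status.read_state()['ft_force'])
i=cv2.imread('pics/side5.png'); cv2.imwrite('pics/f.png',i[130:480,120:520])
for k,(a,b) in seeds.items():
    o=pickle.load(open('side0.pkl','rb'))
    for c in(o,s):
        try: print(k,blob(c,b)[0].round(1))
        except Exception as e: print(k,e)
E
```

```text
[-0.73593087 -0.12753987 -0.03511211]
small [363.6 249.7]
small [363.5 253.2]
medium [228.6 272.7]
medium [229.1 277.2]
large [397.6 357.2]
large [397.3 361.9]
square [175.9 213.9]
square [176.1 213.9]
```

View pics/f.png

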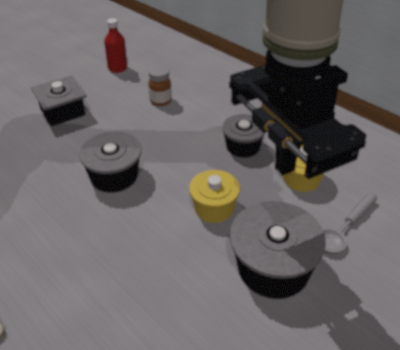

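The picture shows all three round vents down, the square vent unchanged at side-camera pixel (176,214), the tubs and bystanders in place, and the gripper clear.

```bash
python3 -c "
from bench import order
print(order.close_job())"
```

```text
the job is handed in; nothing more can be done
None
```

I pressed the small, medium and large vents closed in that order, at about 12 N each, left the square vent open with everything else in place, and handed the job in at about 15 s; it returned no verdict.

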